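Stack and pin the sample cases for transport

TASK

Make up the sample shipment: stack the green-lidded case squarely on the blue-lidded case that is fixed to the black transport base, then the red-lidded case squarely on top of it, all with their lugs above one another at the same end. Then push the orange-handled locking pin down through the holes of all three lugs until its collar rests on the top lug. Never tip the cases over, and leave the tube rack, the brown bottle and the pipette-tip box where they are.

Things in the scene. Friction and masses are not known exactly. Their poses are not given: they have to be found in the camera images.
- station: Fixed black transport base (190 x 100 x 12 mm) with the blue-lidded bottom case (110 x 56 x 32 mm, same make as the loose ones, its top 44 mm above the table) bolted on. Origin: on the table under the blue-lidded case's centre; x along its length to its lug, z up. The case stacked on it has its origin at local z 44 mm, the next at 76 mm
- base_lug (a point): Centre of the upper mouth of the 14 mm hole in the blue bottom lug (28 x 36 x 10 mm, free space beneath): at local (69, 0, 44) mm of station
- green_case: Closed case 110 x 56 x 32 mm (x, y, z), white tub, green lid, loose, 0.16 kg, starts flat on the table. Origin: centre of underside; z up, x along its length to the end with a green lug (28 mm long, 36 wide, 10 thick, top flush with the case's top; 14 mm vertical through hole 69 mm from the case's centre). Lug starts pointing roughly away from the robot; grey latch on the other end
- green_lug (a point): Centre of the hole's upper mouth in the green lug: at local (69, 0, 32) mm of that case
- red_case: Closed case 110 x 56 x 32 mm (x, y, z), white tub, red lid, loose, 0.16 kg, starts flat on the table. Origin: centre of underside; z up, x along its length to the end with a red lug (28 mm long, 36 wide, 10 thick, top flush with the case's top; 14 mm vertical through hole 69 mm from the case's centre). Lug starts pointing roughly away from the robot; grey latch on the other end
- red_lug (a point): Centre of the hole's upper mouth in the red lug: at local (69, 0, 32) mm of that case
- pin: Loose steel locking pin, 50 g. Origin: on its axis at the collar's underside; z up to the handle. Collar diameter 22 mm (z 0 to 4 mm), orange round handle diameter 14 mm (z 4 to 34 mm), shank diameter 7 mm, 78 mm long, tapered tip. Starts upright in the stand, collar on the stand's top: lift it 80 mm to free it. Seated: collar 108 mm above the table
- pin_tip (a point): Lower tip of the pin: local (0, 0, -78) mm of pin
- stand: Fixed grey pin stand, block 50 x 50 x 85 mm with a 9 mm hole in its top; origin at the centre of its underside
- tube_rack: Bystander: yellow tube rack with capped tubes, 80 x 200 x 74 mm, loose; origin at the centre of its underside
- reagent: Bystander: brown reagent bottle, diameter 56 mm, 115 mm tall, loose; origin at the centre of its underside
- tip_box: Bystander: blue pipette-tip box with clear lid, 100 x 75 x 55 mm, loose; origin at the centre of its underside
Not all that is in view belongs to the job. Of the things that look like the red_case, take the one that is farthest to the robot's left at the start.

How it is judged (in metres and radians):
On the way, in this order (a step that is already met when the one before it is completed fails the run):
1. the green-lidded case lies squarely on the blue-lidded one, let go (horizontal distance between green_case and station below 0.006 m and horizontal distance between green_lug and base_lug below 0.008 m and z of green_case in the frame of station between 0.04 and 0.048 m and angle between green_case's own z axis and vertical below 0.06 rad and contact force between the fingers and green_case below 0.1 N and linear speed of green_case below 0.02 m/s), for 0.2 s.
2. the red-lidded case lies squarely on the green-lidded one, let go (horizontal distance between each of green_case, red_case and station below 0.006 m and horizontal distance between each of green_lug, red_lug and base_lug below 0.008 m and z of green_case in the frame of station between 0.04 and 0.048 m and angle between each of green_case, red_case's own z axis and vertical below 0.06 rad and z of red_case in the frame of station between 0.072 and 0.08 m and contact force between the fingers and red_case below 0.1 N and linear speed of red_case below 0.02 m/s), for 0.2 s.
3. the pin is through all three lugs, its collar on the top lug (horizontal distance between pin and red_lug below 0.006 m and z of pin in the frame of red_lug between -0.003 and 0.003 m and angle between pin's own z axis and vertical below 0.15 rad and horizontal distance between pin_tip and base_lug below 0.008 m and z of pin_tip in the frame of station below 0.036 m), for 0.2 s.
At the end, for the whole second after the job is handed in: Green-lidded on blue-lidded case, red-lidded on green-lidded, level, each centred within 6 mm and its lug hole within 8 mm of the blue case's; pin through all three holes, collar within 3 mm of the top lug, tip below the bottom lug; all at rest (all of step 3 and horizontal distance between each of green_case, red_case and station below 0.006 m and horizontal distance between each of green_lug, red_lug and base_lug below 0.008 m and z of green_case in the frame of station between 0.04 and 0.048 m and angle between each of green_case, red_case's own z axis and vertical below 0.06 rad and z of red_case in the frame of station between 0.072 and 0.08 m and linear speed of each of green_case, red_case, pin below 0.02 m/s); the robot touches nothing.
It fails at once if a case is tipped by more than 30 degrees (angle between any of green_case, red_case's own z axis and vertical above 0.52 rad).
It fails at once if the tube rack, the bottle or the tip box is moved by more than 30 mm or tipped over (distance of any of tube_rack, reagent, tip_box from where it was at the start of the episode above 0.03 m or angle between any of tube_rack, reagent, tip_box's own z axis and vertical above 0.5 rad).
It also fails if it takes over 72 s, if anything falls off the work surface, if the arm or the gripper's body presses on something with over 40 N, if the wrist force passes 120 N, or if a joint passes its speed limit or range.

ROBOT

A 7-joint arm with a two-finger parallel gripper is mounted at the origin on the work surface. World frame = base frame: x ahead of the robot, y to its left, z up, the work surface at z = 0. Lengths are in mm, angles in rad, forces in N, time in s.
With the tool pointing down it reaches from about 425 to 825 mm from the base axis. Payload 3.6 kg.
Tool frame: the origin (TCP) lies between the finger pads; the fingertips stand 14 mm ahead of it and the grasp point (between the pads) lies 5 mm behind it; z points along the fingers, y is the line along which they close (so a half turn about z gives the same grasp; the last joint's range is limited). The gripper opens to 93 mm and grips with 3 to 60 N. Pads are 15 mm wide; open, the fingers measure 128 mm over their backs; the gripper's body (75 mm by 188 mm) begins 65 mm behind the grasp point.
Start: joints at [1.125, 0.615, -0.013, 1.423, 0.008, 1.103, -0.04], TCP at [264.339, -593.791, 232.64] pointing down, gripper open.
Joint ranges: [-3.12, 3.12], [-0.3, 2.06], [-1.34, 1.32], [0.26, 2.42], [-1.36, 4.5], [0.01, 1.98], [-2.84, 2.84]. Speed limits (rad/s): [2.79, 2.79, 3.14, 3.14, 3.14, 3.14, 3.14].

INTERFACE

Orientations are given as a 3x3 rotation matrix whose columns are the frame's x, y, z axes.
In Python, from station import bot, imaging gives the robot as it stands. The module is installed in compiled form; this text tells all that it offers.
- The arm moves only by the tool arm_command, never from a script. Its argument "targets" is a list of rows, each a list of 6 numbers: the shift along the world's x, y, z in cm, then the turn, a rotation vector about the world's x, y, z in rad. A call has 1 to 8 rows; each row shifts and turns the commanded pose from where the row before left it; what a row does not reach is not made up. A row lasts 1/8 s, in which the tool goes at most 62.5 mm and 10.7 degrees, less where a joint would pass 70% of its speed; a pose out of reach is approached as far as the arm can. A call with a gripper value outside its range is refused whole. "grip" is the finger opening in cm, from 0 to 9.3, set as the call begins (left out, the last holds). The fingers move at their own pace and stop on an object; "force" is the grip in N (left out, the last holds). Time passes only in rows, so rows that do not move let the fingers close. It gives the time, the measured TCP pose, the force, the opening and the grip force at its end, in the units of the state.
- bot.state(): the state, without advancing time (a new reading comes with each control period).
- imaging.read_camera(name): name is "scene" or "top" or "wrist"; returns a dict with "image" (384x512x3 uint8, blue, green, red), "K" (3x3 intrinsics, pixels), "R" (3x3) and "t" (3): a world point X has camera coordinates R X + t. Camera axes: x right, y down, z forward; pixel columns grow to the right and rows downward; lengths in mm; the calibration is good to about 2 mm. The wrist camera is an equidistant fisheye: a pixel r from the principal point sees the ray r / f radians off the axis. A picture is of the moment at which its call begins. There is no depth.
- bot.hand_in(): hands the job in; it is judged then, once.
The state is a dict: "time": time; "joint_positions": joint angles; "qvel": joint speeds; "joint_torque": joint torques, N m; "tool_pos": TCP position; "eef_rot": TCP orientation; "contact_force": force on the tool from outside, world axes, zero at the start; "moment": the same for the moment, N m; "finger_gap": opening from 0.0 (shut) to 1.0 (fully open); "grip_force": force on a finger pad.
Only numpy, scipy, OpenCV 4.12 (cv2) and the standard library are available. Lean on these libraries where they do the work, as an engineer would, in place of code of your own. Each camera call takes 0.05 s, during which the arm holds its last target. There are 200 camera calls.

## Working session

There is one attempt and no reset: what is moved stays moved. The work goes in short steps, Python scripts to look and compute and a tool call to move; the robot and the scene stay as the last step left them, time stands still between calls to the robot, and variables do not carry over. Pictures are saved under pics/ and viewed, at most 10 in all, crops included, and the job is handed in when it is done.

Besides the shell and the picture viewer there is one more tool, called after ">>>" in YAML: its name, and indented under it one key for each argument. arm_command: Moves the arm, as the interface text tells. Its arguments: {"type":"object","properties":{"targets":{"type":"array","items":{"type":"array","items":{"type":"number"}}},"grip":{"type":"number"},"force":{"type":"number"}},"required":["targets"]}

```bash
mkdir -p pics
cat > h.py <<'E'
import numpy as np, cv2
from station import bot, imaging
def snap(name, fn, crop=None, scale=1):
    c=imaging.read_camera(name); np.savez(f'pics/{fn}.npz',**c)
    im=c['image']
    cv2.imwrite(f'pics/{fn}_full.png',im)
    if crop: x0,y0,x1,y1=crop; im=im[y0:y1,x0:x1]
    cv2.imwrite(f'pics/{fn}.png',cv2.resize(im,None,fx=scale,fy=scale,interpolation=cv2.INTER_CUBIC))
    return c
def load(fn): return dict(np.load(f'pics/{fn}.npz'))
def ray(c,u,v,fish=False):
    K=c['K']; x=(u-K[0,2])/K[0,0]; y=(v-K[1,2])/K[1,1]
    if fish:
        th=np.hypot(x,y); s=np.sin(th)/max(th,1e-9); d=np.array([x*s,y*s,np.cos(th)])
    else: d=np.array([x,y,1.])
    return -c['R'].T@c['t'], c['R'].T@d
def onz(c,u,v,z,fish=False):
    o,d=ray(c,u,v,fish); return o+d*(z-o[2])/d[2]
def proj(c,X,fish=False):
    p=c['R']@np.asarray(X,float)+c['t']; K=c['K']
    if fish:
        r=np.hypot(p[0],p[1]); th=np.arctan2(r,p[2]); q=p[:2]/max(r,1e-9)*th
    else: q=p[:2]/p[2]
    return np.array([K[0,0]*q[0]+K[0,2],K[1,1]*q[1]+K[1,2]])
E
python3 - <<'E'
from h import *
a=snap('top','top0'); b=snap('scene','scene0')
both=np.hstack([a['image'],b['image']])
cv2.imwrite('pics/topbig.png',cv2.resize(a['image'],(800,600),interpolation=cv2.INTER_CUBIC))
for c in(a,b): print(c['K'],c['R'],c['t'])
s=bot.state(); print(s)
E
```

```text
[[450.75790696   0.         255.27936255]
 [  0.         450.75790696 192.59491084]
 [  0.           0.           1.        ]] [[ 0.00924627 -0.99992135  0.00847327]
 [-0.98406752 -0.01060362 -0.17747866]
 [ 0.17755455 -0.00669726 -0.98408817]] [ -53.81501818  560.81822039 1063.85853041]
[[451.17705126   0.         253.04239018]
 [  0.         451.17705126 186.7672461 ]
 [  0.           0.           1.        ]] [[ 0.6198774   0.78469409  0.0026819 ]
 [ 0.5301896  -0.41630439 -0.73864041]
 [-0.57849027  0.45928841 -0.67409432]] [-289.07055689 -263.20240626 1460.34371473]
{'time': 0.1, 'joint_positions': array([ 1.12548763,  0.61582712, -0.01258512,  1.42470259,  0.0081449 ,
        1.10341262, -0.04040287]), 'qvel': array([-7.59024815e-04, -3.95788226e-05, -1.08217022e-03, -4.97770823e-03,
       -5.24272678e-04,  4.32248852e-04, -3.71463039e-04]), 'joint_torque': array([ 1.20111003e-03, -4.60043299e+01,  2.10054363e-01, -1.66245657e+01,
       -6.11322303e-02,  1.68989942e-02,  1.33037884e-04]), 'tool_pos': array([ 264.04942436, -593.21899283,  231.60604312]), 'eef_rot': array([[ 9.13550845e-01,  4.06723281e-01, -1.01319841e-03],
       [ 4.06724533e-01, -9.13548518e-01,  2.06361655e-03],
       [-8.62850118e-05, -2.29731130e-03, -9.99997357e-01]]), 'contact_force': array([ 0.35925272,  0.41020474, -0.36562604]), 'moment': array([ 0.00057001, -0.00188832,  0.03050339]), 'grip_force': 0.0, 'finger_gap': 1.0033365864627806}
```

View pics/topbig.png

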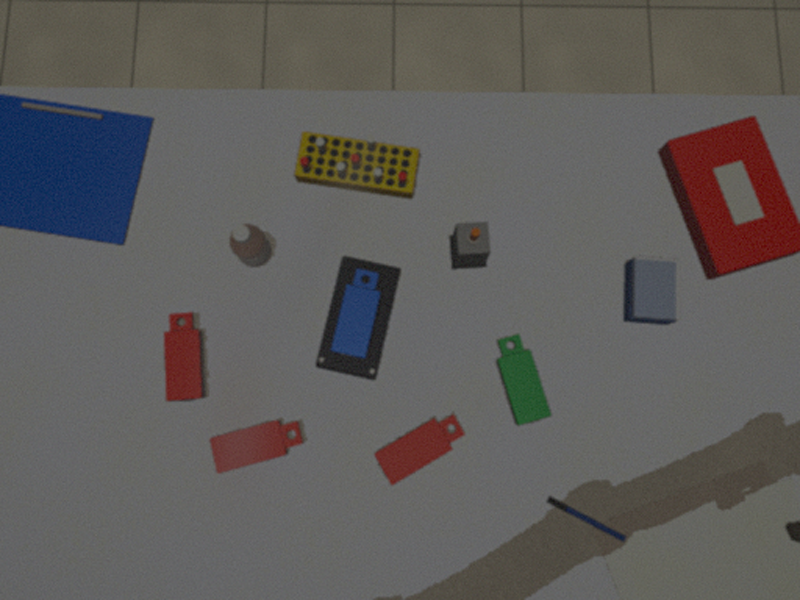

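View pics/scene0.png

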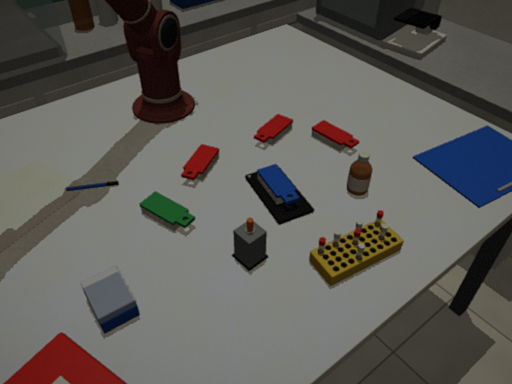

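The top view, in 800x600 pixels, shows three things that could be taken for red_case: A at (183,358), B at (255,446) and C at (420,448). The red folder or box at (730,195) is far too big. Farthest to the robot's left (+y, left in the image) is A. The other parts are green (523,380), station (357,318) and stand with pin (471,243). I'll check these in one mosaic of close crops.

Run:
```python
from h import *
im=load('top0')['image']
T=[]
for (x,y) in [(117,229),(230,203),(335,243),(302,157)]:
    x0,y0=x-50,y-37; print(x0,y0)
    t=cv2.resize(im[y0:y0+75,x0:x0+100],(400,300),interpolation=cv2.INTER_CUBIC)
    T.append(cv2.convertScaleAbs(t,alpha=1.6))
cv2.imwrite('pics/mos.png',np.vstack([np.hstack(T[:2]),np.hstack(T[2:])]))
c=load('top0')
for n,(u,v) in dict(A=(183,358),B=(255,446),C=(420,448),G=(523,380)).items(): print(n,onz(c,u*.64,v*.64,32).round())
```

```text
67 192
180 166
285 206
252 120
A [469. 292.  32.]
B [334. 172.  32.]
C [333. -83.  32.]
G [ 440. -245.   32.]
```

View pics/mos.png

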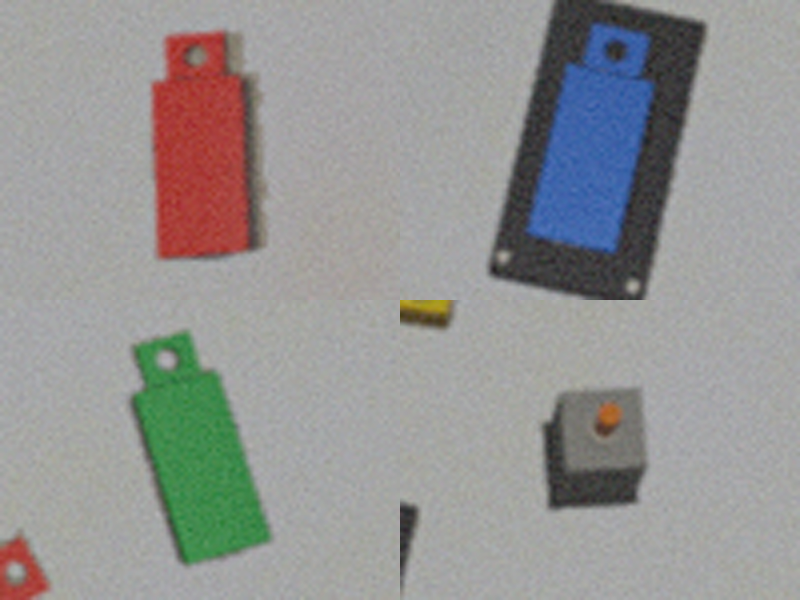

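The mosaic confirms A as the red case, with its lug up and hole at about (195,55). The blue hole is at (615,50), the green hole at (166,360), and the orange pin handle top at (610,411). Next I'll fit poses.

```bash
cat >> h.py <<'E'
from scipy.optimize import least_squares
MODEL=np.array([[69,0],[55,28],[55,-28],[-55,-28],[-55,28]],float) # hole, TL, TR, BR, BL
def fit(P):
    P=np.array(P)[:,:2]; n=len(P)
    def f(q):
        c,s=np.cos(q[2]),np.sin(q[2]); return (MODEL[:n]@np.array([[c,s],[-s,c]])+q[:2]-P).ravel()
    r=least_squares(f,[*P.mean(0),0]); return r.x, f(r.x).reshape(-1,2)
E
python3 - <<'E'
from h import *
c=load('top0')
D={'red':((67,192),32,[(195,55),(153,82),(243,76),(250,250),(159,258)]),
'blue':((180,166),44,[(215,50),(167,66),(252,83),(214,250),(127,236)]),
'green':((285,206),32,[(166,60),(136,93),(217,73),(270,240),(186,263)])}
for n,(o,z,P) in D.items():
    X=[onz(c,o[0]+(u+.5)/4-.5,o[1]+(v+.5)/4-.5,z) for u,v in P]
    q,r=fit(X); print(n,q.round(3),'\n',r.round(1).tolist())
print('pin top',onz(c,252+210.5/4-.5,120+111.5/4-.5,119))
for u,v in[(160,93),(240,88),(245,165),(168,170)]: print('stand',onz(c,252+u/4,120+v/4,85).round(1))
E
```

```text
red [4.59599e+02 2.92262e+02 1.02000e-01] 
 [[-0.3, -1.0], [0.2, 0.5], [1.6, 0.4], [-0.6, -0.2], [-0.9, 0.3]]
blue [ 5.30388e+02  2.08920e+01 -1.99000e-01] 
 [[-0.6, 0.4], [1.7, 0.9], [0.9, -0.9], [-2.5, -0.9], [0.5, 0.5]]
green [ 4.29828e+02 -2.45968e+02  2.82000e-01] 
 [[0.4, -1.4], [-0.1, 2.5], [2.6, -0.6], [-0.9, -1.3], [-2.1, 0.8]]
pin top [ 658.73282101 -162.11378757  119.        ]
stand [ 678.6 -136.6   85. ]
stand [ 682.3 -185.5   85. ]
stand [ 633.9 -187.9   85. ]
stand [ 630.2 -141.2   85. ]
```

>>> arm_command:
  targets:
    - [2.1, 4.35, -0.8, 0, 0, -0.0172]
    - [2.1, 4.35, -0.8, 0, 0, -0.0172]
    - [2.1, 4.35, -0.8, 0, 0, -0.0172]
    - [2.1, 4.35, -0.8, 0, 0, -0.0172]
    - [2.1, 4.35, -0.8, 0, 0, -0.0172]
    - [2.1, 4.35, -0.8, 0, 0, -0.0172]
    - [2.0, 4.35, -0.8, 0, 0, -0.0172]
    - [2.0, 4.35, -0.8, 0, 0, -0.0172]
  grip: 9.3

```text
time: 1.1
tool_pos: [430.7, -244.2, 168.2]
eef_rot: [[0.961, 0.277, -0.0], [0.277, -0.961, 0.0], [-0.0, -0.0, -1.0]]
contact_force: [0.2, 0.6, -0.1]
finger_gap: 0.998
grip_force: 0.0
```

>>> arm_command:
  targets:
    - [0, 0, 0, 0, 0, 0]
    - [0, 0, 0, 0, 0, 0]

```text
time: 1.35
tool_pos: [429.9, -246.5, 168.5]
eef_rot: [[0.961, 0.277, -0.001], [0.277, -0.961, -0.001], [-0.001, 0.0, -1.0]]
contact_force: [0.1, -0.2, -0.7]
finger_gap: 1.003
grip_force: 0.0
```

Run:
```python
from h import *
c=snap('wrist','w1',None,1.5); s=bot.state(); print(s['tool_pos'],np.arctan2(s['eef_rot'][1,0],s['eef_rot'][0,0]),s['joint_positions'].round(2))
print(c['K'])
print('pred hole',proj(c,[496,-227,32],1),'cam',-c['R'].T@c['t'])
```

```text
[ 429.64066055 -247.23945432  168.66935183] 0.27910591799110307 [ 0.48  0.46  0.    1.94  0.    0.74 -0.81]
[[297.31863964   0.         254.30048478]
 [  0.         297.31863964 191.29739654]
 [  0.           0.           1.        ]]
pred hole [253.3453813  115.23500295] cam [ 496.95861046 -227.66176953  321.06421161]
```

View pics/w1.png

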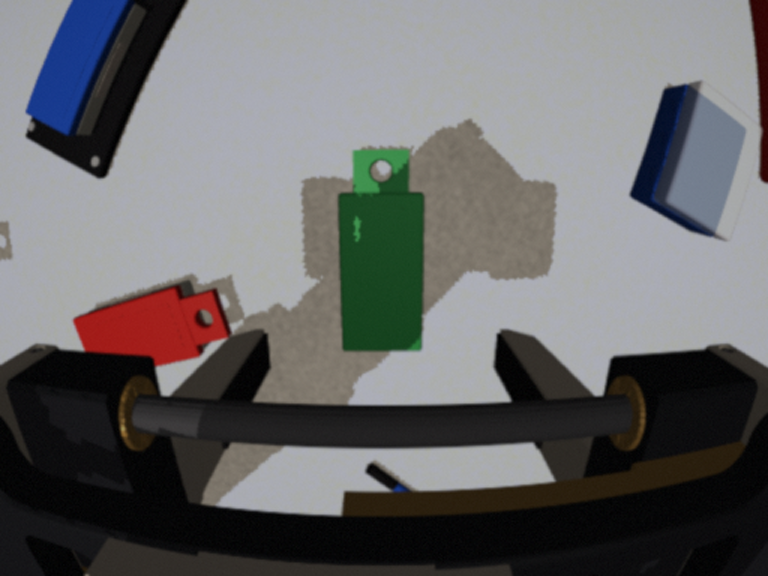

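The wrist view shows the green case between the fingers: hole at (381,169), lid corners at (339,195), (423,194), (422,349) and (343,350).

Run:
```python
from h import *
c=load('w1')
P=[(381,169),(339,195),(423,194),(422,349),(343,350)]
q,r=fit([onz(c,(u+.5)/1.5-.5,(v+.5)/1.5-.5,32,1) for u,v in P]); print(q,r.round(1).tolist())
```

```text
[ 4.31788483e+02 -2.46599292e+02  2.90878226e-01] [[-0.8, -0.1], [1.3, 1.3], [1.7, -0.4], [-1.2, -0.6], [-1.1, -0.1]]
```

>>> arm_command:
  targets:
    - [0.1, 0, -4, 0, 0, 0.006]
    - [0.1, 0, -4, 0, 0, 0.006]
    - [0, 0, -4, 0, 0, 0]
    - [0, 0, -3, 0, 0, 0]
    - [0, 0, 0, 0, 0, 0]
    - [0, 0, 0, 0, 0, 0]

```text
time: 2.15
tool_pos: [432.3, -247.1, 19.5]
eef_rot: [[0.958, 0.287, 0.001], [0.287, -0.958, -0.001], [0.0, 0.001, -1.0]]
contact_force: [0.1, -0.9, 0.8]
finger_gap: 1.0
grip_force: 0.0
```

>>> arm_command:
  targets:
    - [0, 0, 0, 0, 0, 0]
    - [0, 0, 0, 0, 0, 0]
    - [0, 0, 0, 0, 0, 0]
    - [0, 0, 0, 0, 0, 0]
    - [0, 0, 0, 0, 0, 0]
    - [0, 0, 0, 0, 0, 0]
  grip: 5.0
  force: 25

```text
time: 2.9
tool_pos: [432.4, -245.7, 18.8]
eef_rot: [[0.957, 0.289, 0.0], [0.289, -0.957, 0.0], [0.0, -0.0, -1.0]]
contact_force: [-0.5, 0.8, 2.4]
finger_gap: 0.601
grip_force: 25.0
```

>>> arm_command:
  targets:
    - [0, 0, 5, 0, 0, 0]
    - [0, 0, 5, 0, 0, 0]
    - [1.6, 4.45, 0, 0, 0, -0.082]
    - [1.6, 4.45, 0, 0, 0, -0.082]
    - [1.65, 4.45, 0, 0, 0, -0.082]
    - [1.65, 4.45, 0, 0, 0, -0.082]
    - [1.65, 4.45, 0, 0, 0, -0.082]
    - [1.65, 4.45, 0, 0, 0, -0.082]

```text
time: 3.9
tool_pos: [530.1, 22.7, 118.0]
eef_rot: [[0.98, -0.2, -0.001], [-0.2, -0.98, -0.0], [-0.001, 0.001, -1.0]]
contact_force: [1.2, -0.6, -1.6]
finger_gap: 0.602
grip_force: 25.0
```

>>> arm_command:
  targets:
    - [0, 0, 0, 0, 0, 0]
    - [0, 0, 0, 0, 0, 0]
    - [0, 0, 0, 0, 0, 0]

```text
time: 4.28
tool_pos: [529.6, 19.3, 118.4]
eef_rot: [[0.98, -0.2, -0.001], [-0.2, -0.98, -0.001], [-0.001, 0.001, -1.0]]
contact_force: [0.7, -0.4, -2.1]
finger_gap: 0.604
grip_force: 25.0
```

Run:
```python
from h import *
c=snap('wrist','w2',(120,40,440,280),2.5); t=snap('top','t2'); s=bot.state(); print(s['tool_pos'],np.arctan2(s['eef_rot'][1,0],s['eef_rot'][0,0]),s['joint_positions'].round(2),s['finger_gap'],s['grip_force'])
```

```text
[529.95688199  19.57923081 118.62110155] -0.20143357923911673 [-0.2   0.58  0.18  1.9  -0.16  0.67 -1.69] 0.6005999470793205 24.987863302230835
```

View pics/w2.png

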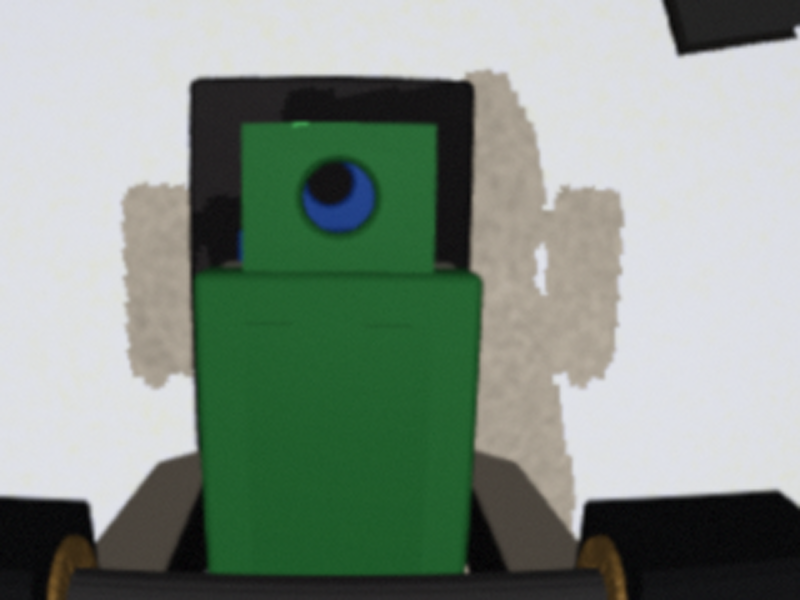

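The wrist view (2.5x crop, offset 120,40) shows the green hole at (339,196). The black base hole seen through it is at about (331,182).

Run:
```python
from h import *
c=load('w2')
f=lambda u,v,z: onz(c,120+(u+.5)/2.5-.5,40+(v+.5)/2.5-.5,z,1)
g=f(339,196,131.8); b=f(331.5,182,44); print('green',g,'base',b,'d',b-g)
for u,v in [(242,124),(437,124),(197,272),(481,276)]: print(f(u,v,131.8).round(1))
print('cam',-c['R'].T@c['t'])
yaw=-.2014;print('green lug vs tcp, expected',np.array([529.96,19.58])+69*np.array([np.cos(yaw),np.sin(yaw)]))
yaw=-.199;print('base lug from top cam',np.array([530.4,20.9])+69*np.array([np.cos(yaw),np.sin(yaw)]))
```

```text
green [596.27992502   4.31392367 131.8       ] base [599.78311774   5.57312215  44.        ] d [  3.50319272   1.25919848 -87.8       ]
[613.3  19.2 131.8]
[606.2 -16.2 131.8]
[587.9  33.5 131.8]
[576.4 -19.2 131.8]
cam [598.08320454   4.4827336  270.93702325]
green lug vs tcp, expected [597.56533615   5.77715521]
base lug from top cam [598.03826824   7.25944761]
```

>>> arm_command:
  targets:
    - [0.15, 0.06, -2.5, 0, 0, 0.002]
    - [0.15, 0.06, -2.2, 0, 0, 0]
    - [0, 0, 0, 0, 0, 0]
    - [0, 0, 0, 0, 0, 0]
    - [0, 0, 0, 0, 0, 0]

```text
time: 5.0
tool_pos: [534.1, 22.2, 72.7]
eef_rot: [[0.981, -0.196, 0.002], [-0.196, -0.981, 0.0], [0.002, -0.001, -1.0]]
contact_force: [0.2, 0.4, -2.2]
finger_gap: 0.602
grip_force: 25.0
```

Run:
```python
from h import *
c=snap('wrist','w3',(200,40,310,130),6); s=bot.state(); print(s['tool_pos'],np.arctan2(s['eef_rot'][1,0],s['eef_rot'][0,0]),s['contact_force'])
```

```text
[533.94589823  22.26799056  72.5696997 ] -0.19701651527091424 [ 0.00244434  0.1351336  -1.66120783]
```

View pics/w3.png

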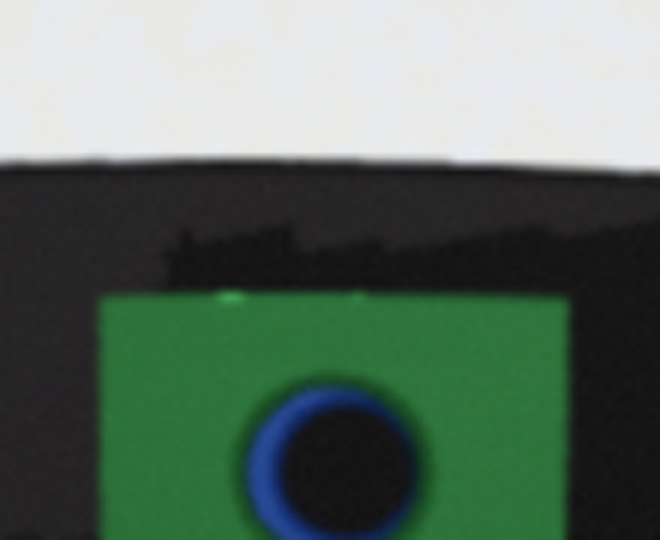

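The 6x crop (offset 200,40) shows the green hole's upper mouth at about (334,467) and the base hole at (346,469).

Run:
```python
from h import *
c=load('w3')
f=lambda u,v,z: onz(c,200+(u+.5)/6-.5,40+(v+.5)/6-.5,z,1)
g=f(334,467,85.8);g2=f(332,471,75.8); b=f(346,469,44); print(g,g2,b,b-g,b-g2)
for u in (279,415): print(f(u,469,44))
for u in (98,570): print(f(u,400,85.8))
```

```text
[601.0025368    7.38412251  85.8       ] [600.63062165   7.60785989  75.8       ] [600.25363257   6.2200477   44.        ] [ -0.74890422  -1.16407481 -41.8       ] [ -0.37698908  -1.38781219 -31.8       ]
[601.58103632  12.83290549  44.        ]
[598.92846536  -0.60325418  44.        ]
[609.9415583   24.28692915  85.8       ]
[602.80056753 -11.66436459  85.8       ]
```

>>> arm_command:
  targets:
    - [-0.05, -0.12, 0, 0, 0, 0]
    - [0, 0, -0.5, 0, 0, 0]
    - [0, 0, -0.45, 0, 0, 0]
    - [0, 0, 0, 0, 0, 0]
    - [0, 0, 0, 0, 0, 0]

```text
time: 5.68
tool_pos: [532.8, 21.2, 62.6]
eef_rot: [[0.981, -0.196, 0.0], [-0.196, -0.981, 0.0], [0.0, -0.0, -1.0]]
contact_force: [-1.3, -0.2, 6.2]
finger_gap: 0.602
grip_force: 25.0
```

>>> arm_command:
  targets:
    - [0, 0, 0, 0, 0, 0]
    - [0, 0, 0, 0, 0, 0]
    - [0, 0, 0, 0, 0, 0]
    - [0, 0, 2, 0, 0, 0]
    - [0, 0, 4, 0, 0, 0]
    - [0, 0, 4, 0, 0, 0]
    - [0, 0, 3, 0, 0, 0]
    - [0, 0, 0, 0, 0, 0]
  grip: 9.3

```text
time: 6.68
tool_pos: [534.4, 21.2, 194.2]
eef_rot: [[0.981, -0.195, 0.006], [-0.195, -0.981, 0.0], [0.005, -0.002, -1.0]]
contact_force: [0.5, 0.5, 0.1]
finger_gap: 0.999
grip_force: 0.0
```

Run:
```python
from h import *
c=snap('wrist','w4',(180,60,340,260),3); s=bot.state(); print(s['tool_pos'],np.arctan2(s['eef_rot'][1,0],s['eef_rot'][0,0]),s['contact_force'])
```

```text
[533.0909824   21.27325344 192.50570185] -0.19662322764132198 [-0.31218228 -0.3372825   0.39452749]
```

View pics/w4.png

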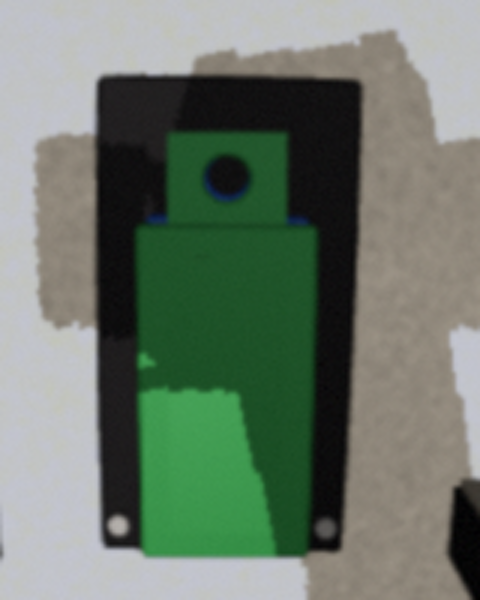

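Run:
```python
from h import *
c=load('w4'); 
f=lambda u,v,z: onz(c,180+(u+.5)/3-.5,60+(v+.5)/3-.5,z,1)
g=f(227.5,177,76); print(g, -c['R'].T@c['t'])
def circ(z,dx=0,dy=0):
    a=np.linspace(0,6.28,60); p=np.array([proj(c,[g[0]+dx+7*np.cos(t),g[1]+dy+7*np.sin(t),z],1) for t in a]); p=(p-[180,60]+.5)*3-.5
    return p.min(0).round(1),p.max(0).round(1)
for z in(76,66,44,34): print(z,circ(z))
im=c['image'][112:128,246:266]; print(im[:,:,1]); print(im[:,:,0].astype(int)-im[:,:,1])
P=[(227.5,177),(137,227),(317,228),(307,556),(143,554)]
q,r=fit([f(u,v,76) for u,v in P]); print(q,r.round(1).tolist())
```

```text
[599.66102489   6.41782216  76.        ] [601.90327514   6.44713638 347.19237739]
76 (array([204.3, 154. ]), array([250.7, 200. ]))
66 (array([205. , 154.5]), array([249.8, 198.9]))
44 (array([206.5, 155.7]), array([248.1, 196.8]))
34 (array([207.2, 156.1]), array([247.4, 195.9]))
[[87 87 86 80 72 61 48 37 30 31 30 37 44 53 66 77 83 87 87 88]
 [87 85 79 69 52 40 26 20 18 17 18 20 25 30 46 61 77 84 87 88]
 [84 84 72 54 37 24 17 15 16 17 15 14 14 19 27 44 65 80 87 88]
 [85 78 60 41 24 16 15 16 14 16 16 14 15 16 21 31 53 73 85 89]
 [84 71 50 30 19 13 16 15 16 14 17 15 14 15 17 23 42 64 78 87]
 [83 67 44 24 17 16 12 16 15 17 15 14 13 13 15 18 34 55 75 85]
 [81 63 39 24 16 17 16 16 12 16 14 14 14 13 16 16 28 50 71 83]
 [80 62 42 23 17 14 15 15 16 14 14 14 15 15 17 18 28 50 72 84]
 [81 65 44 27 19 12 14 14 16 14 15 16 17 15 16 20 31 52 71 84]
 [82 66 50 37 20 16 16 18 15 13 16 16 16 16 18 23 37 58 75 85]
 [84 72 54 42 28 19 15 14 16 12 16 13 15 17 18 29 46 65 80 86]
 [84 79 64 51 37 25 21 17 17 16 15 15 17 18 27 39 56 73 84 86]
 [85 83 72 61 48 37 31 24 22 20 20 19 25 32 40 54 68 80 86 89]
[... 967 characters left out ...]
 7  30  21   7   1   1   0   1   0   0   0   1   4   9   0 -22
  -38 -43]
 [-42 -32  -2  31  33  16   5   2   2   2   1   0   1   4  13  13  -2 -26
  -39 -42]
 [-42 -38 -20  13  31  30  19   8   4   0   3   2   7  15  21  12 -14 -35
  -42 -44]
 [-42 -41 -34 -15  13  34  36  26  16  13  15  18  22  27  20  -5 -29 -41
  -43 -45]
 [-43 -42 -41 -34 -16  14  34  38  35  34  31  31  31  21  -4 -27 -40 -43
  -45 -44]
 [-43 -43 -42 -41 -34 -20   2  17  23  27  26  14   2 -14 -30 -39 -43 -42
  -44 -44]
 [-43 -43 -42 -42 -41 -37 -32 -23 -17 -15 -17 -23 -31 -38 -41 -42 -43 -43
  -43 -43]]
[ 5.32001038e+02  2.02968345e+01 -2.02236849e-01] [[-0.1, 0.0], [1.3, 0.4], [0.9, -0.9], [-1.0, -0.4], [-1.1, 0.9]]
```

The green case is released and sitting on the blue one. The holes agree within about 1.5 mm, with the base hole slightly further along +x. Now to the red case.

>>> arm_command:
  targets:
    - [-1.2, 4.5, -0.4, 0, 0, 0.05]
    - [-1.2, 4.5, -0.4, 0, 0, 0.05]
    - [-1.2, 4.5, -0.4, 0, 0, 0.05]
    - [-1.2, 4.5, -0.4, 0, 0, 0.05]
    - [-1.2, 4.5, -0.4, 0, 0, 0.05]
    - [-1.2, 4.5, -0.4, 0, 0, 0.05]
    - [0, 0, 0, 0, 0, 0]
    - [0, 0, 0, 0, 0, 0]

```text
time: 7.72
tool_pos: [460.3, 290.0, 166.6]
eef_rot: [[0.995, 0.102, -0.002], [0.102, -0.995, -0.002], [-0.002, 0.002, -1.0]]
contact_force: [-0.7, -0.7, 0.5]
finger_gap: 0.998
grip_force: 0.0
```

Run:
```python
from h import *
c=snap('wrist','w5',(180,60,340,260),3); s=bot.state(); print(s['tool_pos'],np.arctan2(s['eef_rot'][1,0],s['eef_rot'][0,0]),s['joint_positions'].round(2))
```

```text
[460.87157179 289.34747159 167.04459053] 0.10097548449204286 [-0.68  0.53  0.12  1.82 -0.08  0.8  -1.99]
```

View pics/w5.png

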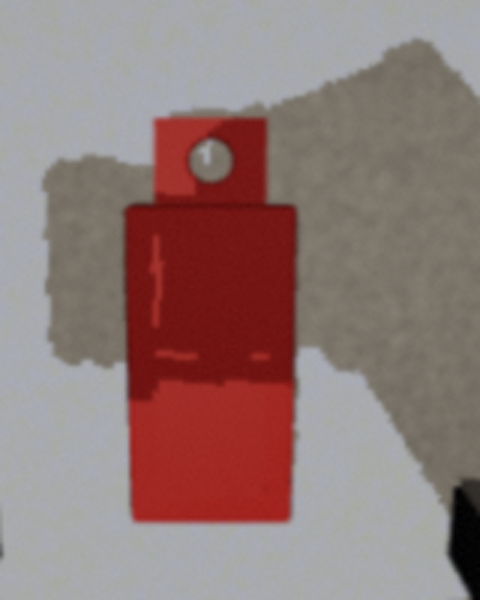

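The red case is in view: hole at (211,160), lid corners at (125,206), (296,206), (290,521) and (133,521).

Run:
```python
from h import *
c=load('w5')
f=lambda u,v,z: onz(c,180+(u+.5)/3-.5,60+(v+.5)/3-.5,z,1)
q,r=fit([f(u,v,32) for u,v in [(211,160),(125,206),(296,206),(290,521),(133,521)]]); print(q,r.round(1).tolist())
```

```text
[4.62064443e+02 2.93571478e+02 1.02202096e-01] [[0.2, 0.1], [0.7, 0.6], [0.9, -0.6], [-0.9, -0.7], [-0.9, 0.5]]
```

>>> arm_command:
  targets:
    - [0.1, 0.2, -4, 0, 0, 0]
    - [0, 0.2, -4, 0, 0, 0]
    - [0, 0, -4, 0, 0, 0]
    - [0, 0, -2.8, 0, 0, 0]
    - [0, 0, 0, 0, 0, 0]
    - [0, 0, 0, 0, 0, 0]

```text
time: 8.52
tool_pos: [463.0, 294.5, 21.0]
eef_rot: [[0.995, 0.101, 0.002], [0.101, -0.995, 0.0], [0.002, -0.0, -1.0]]
contact_force: [0.2, 0.4, 0.1]
finger_gap: 1.002
grip_force: 0.0
```

>>> arm_command:
  targets:
    - [0, 0, 0, 0, 0, 0]
    - [0, 0, 0, 0, 0, 0]
    - [0, 0, 0, 0, 0, 0]
    - [0, 0, 0, 0, 0, 0]
    - [0, 0, 0, 0, 0, 0]
    - [0, 0, 0, 0, 0, 0]
  grip: 5.0

```text
time: 9.28
tool_pos: [461.9, 295.1, 20.3]
eef_rot: [[0.995, 0.103, 0.0], [0.103, -0.995, -0.0], [0.0, 0.0, -1.0]]
contact_force: [-0.2, -0.7, 2.7]
finger_gap: 0.598
grip_force: 25.0
```

>>> arm_command:
  targets:
    - [0, 0, 6, 0, 0, 0]
    - [0, 0, 6, 0, 0, 0]
    - [1.2, -4.55, 0, 0, 0, -0.05]
    - [1.2, -4.55, 0, 0, 0, -0.05]
    - [1.2, -4.55, 0, 0, 0, -0.05]
    - [1.2, -4.55, 0, 0, 0, -0.05]
    - [1.2, -4.55, 0, 0, 0, -0.05]
    - [1.2, -4.55, 0, 0, 0, -0.05]

```text
time: 10.28
tool_pos: [533.5, 20.9, 139.5]
eef_rot: [[0.98, -0.197, -0.001], [-0.197, -0.98, 0.0], [-0.001, 0.0, -1.0]]
contact_force: [0.1, -0.4, -2.8]
finger_gap: 0.595
grip_force: 25.0
```

>>> arm_command:
  targets:
    - [0, 0, 0, 0, 0, 0]
    - [0, 0, -2, 0, 0, 0]
    - [0, 0, -1, 0, 0, 0]
    - [0, 0, 0, 0, 0, 0]
    - [0, 0, 0, 0, 0, 0]
    - [0, 0, 0, 0, 0, 0]

```text
time: 11.02
tool_pos: [534.3, 22.4, 110.7]
eef_rot: [[0.981, -0.195, 0.001], [-0.195, -0.981, 0.0], [0.001, -0.0, -1.0]]
contact_force: [-0.0, -0.3, -2.5]
finger_gap: 0.602
grip_force: 25.0
```

Run:
```python
from h import *
c=snap('wrist','w6',(200,40,310,130),6); s=bot.state(); print(s['tool_pos'],np.arctan2(s['eef_rot'][1,0],s['eef_rot'][0,0]),s['contact_force'])
```

```text
[534.17070769  22.36352486 110.64067899] -0.19649103579925548 [ 2.75750353e-01 -9.90790292e-04 -2.62968644e+00]
```

View pics/w6.png

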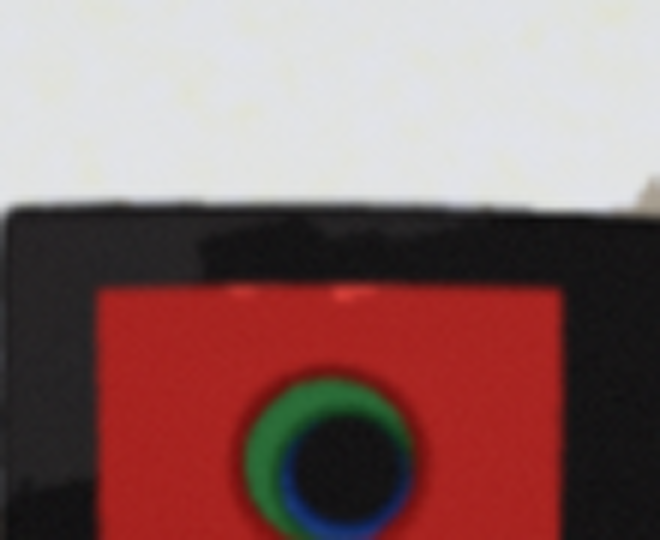

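Through the red hole (centre about (330,461)) the green hole shows with left edge 279 and top 405, and the black base hole is centred at about (350,469).

Run:
```python
from h import *
c=load('w6')
f=lambda u,v,z: onz(c,200+(u+.5)/6-.5,40+(v+.5)/6-.5,z,1)
r=f(330,461,122.3); r2=f(328.5,463,112.3); b=f(350,469,44)
# green hole: solve centre s.t. projected left edge=279, top=405
def e(q):
    a=np.linspace(0,6.28,120); p=np.array([proj(c,[q[0]+7*np.cos(t),q[1]+7*np.sin(t),76],1) for t in a]); p=(p-[200,40]+.5)*6-.5
    return p.min(0)-[279,405]
g=least_squares(e,r[:2],diff_step=1e-4).x
print('red',r,r2,'green',g,'base',b)
```

```text
red [601.76357985   7.89192366 122.3       ] [601.57580985   8.05898756 112.3       ] green [600.12784129   6.49577321] base [599.96639894   5.77933105  44.        ]
```

>>> arm_command:
  targets:
    - [-0.12, -0.15, 0, 0, 0, 0]
    - [0, 0, -0.7, 0, 0, 0]
    - [0, 0, -0.7, 0, 0, 0]
    - [0, 0, 0, 0, 0, 0]
    - [0, 0, 0, 0, 0, 0]

```text
time: 11.7
tool_pos: [532.7, 20.7, 95.9]
eef_rot: [[0.981, -0.196, 0.0], [-0.196, -0.981, -0.0], [0.0, 0.0, -1.0]]
contact_force: [1.0, -1.0, -1.0]
finger_gap: 0.599
grip_force: 25.0
```

>>> arm_command:
  targets:
    - [0, 0, -0.08, 0, 0, 0]
    - [0, 0, 0, 0, 0, 0]
    - [0, 0, 0, 0, 0, 0]

```text
time: 12.08
tool_pos: [532.7, 20.7, 95.8]
eef_rot: [[0.981, -0.196, 0.0], [-0.196, -0.981, 0.0], [0.0, -0.0, -1.0]]
contact_force: [-2.4, 0.3, 6.9]
finger_gap: 0.6
grip_force: 25.0
```

>>> arm_command:
  targets:
    - [0, 0, 0, 0, 0, 0]
    - [0, 0, 0, 0, 0, 0]
    - [0, 0, 0, 0, 0, 0]
    - [0, 0, 2, 0, 0, 0]
    - [0, 0, 4, 0, 0, 0]
    - [0, 0, 4, 0, 0, 0]
    - [0, 0, 3, 0, 0, 0]
    - [0, 0, 0, 0, 0, 0]
  grip: 9.3

```text
time: 13.08
tool_pos: [534.1, 20.7, 227.4]
eef_rot: [[0.981, -0.196, 0.006], [-0.196, -0.981, 0.0], [0.005, -0.002, -1.0]]
contact_force: [-0.5, -0.7, -0.7]
finger_gap: 1.004
grip_force: 0.0
```

Run:
```python
from h import *
c=snap('wrist','w7',(180,60,340,260),3); s=bot.state(); print(s['tool_pos'],np.arctan2(s['eef_rot'][1,0],s['eef_rot'][0,0]),s['contact_force'])
```

```text
[532.85198405  20.75513902 225.66480677] -0.1967113423660229 [-0.01041403  0.65793292  0.05685538]
```

View pics/w7.png

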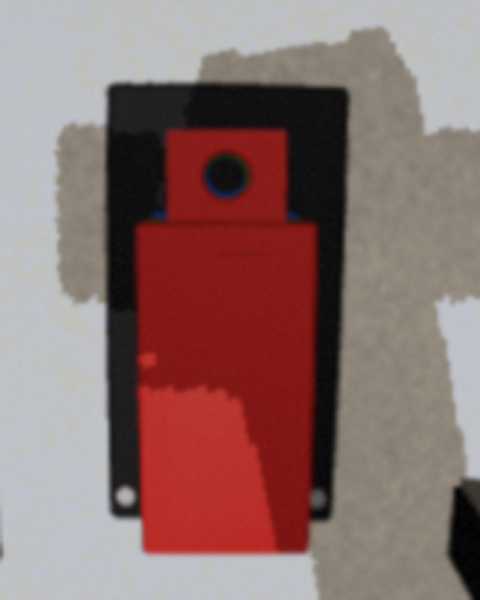

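The red case sits squarely: its hole is at (226,175), with the green and blue holes concentric inside it. I've now viewed my 10 pictures, so from here I measure numerically. Next is the pin, first with the camera directly over it at the same relative height.

>>> arm_command:
  targets:
    - [1.5, -4.25, 0.3, 0, 0, 0]
    - [1.5, -4.25, 0.3, 0, 0, 0]
    - [1.5, -4.25, 0.3, 0, 0, 0]
    - [1.4, -4.25, 0.2, 0, 0, 0]
    - [0, 0, 0, 0, 0, 0]
    - [0, 0, 0, 0, 0, 0]
    - [0, 0, 0, 0, 0, 0]

```text
time: 14.0
tool_pos: [591.3, -147.1, 235.4]
eef_rot: [[0.981, -0.193, -0.002], [-0.193, -0.981, 0.002], [-0.002, -0.001, -1.0]]
contact_force: [-0.2, 0.4, -0.4]
finger_gap: 1.0
grip_force: 0.0
```

```bash
cat >> h.py <<'E'
def orange(c):
    hsv=cv2.cvtColor(cv2.GaussianBlur(c['image'],(3,3),0),cv2.COLOR_BGR2HSV)
    m=cv2.inRange(hsv,(4,130,60),(20,255,255)); n,l,st,ce=cv2.connectedComponentsWithStats(m)
    return [(st[i].tolist(),ce[i].round(2).tolist()) for i in range(1,n) if st[i,4]>15]
E
python3 - <<'E'
from h import *
c=load('w7'); im=c['image']
# hole centre: pixels not red within lug window
w=im[105:132,238:274].astype(int); m=((w[:,:,2]<70)).astype(np.uint8)
n,l,st,ce=cv2.connectedComponentsWithStats(m); print(st.tolist(),ce.round(2).tolist())
print('hole hand',onz(c,180+226.5/3-.5,60+175.5/3-.5,108,1))
c=snap('wrist','w8'); s=bot.state(); print(s['tool_pos'],np.arctan2(s['eef_rot'][1,0],s['eef_rot'][0,0]))
print('cam',-c['R'].T@c['t']); 
for st,ce in orange(c): print(st,ce,onz(c,*ce,119,1))
E
```

```text
[[0, 0, 36, 27, 795], [10, 6, 15, 15, 177]] [[17.61, 13.0], [17.0, 13.0]]
hole hand [600.08474279   6.24369887 108.        ]
[ 591.43711158 -147.26335795  235.81675053] -0.19404491077939126
cam [ 659.95375828 -161.81042807  387.90697515]
[72, 39, 8, 15, 44] [74.73, 46.0] [775.27067675   2.5730882  119.        ]
[138, 40, 16, 11, 41] [145.44, 44.9] [748.37295013 -74.86541268 119.        ]
[84, 42, 5, 12, 19] [86.26, 47.0] [768.72386601 -11.23718404 119.        ]
[129, 66, 14, 4, 22] [135.73, 67.91] [728.94212824 -61.26697839 119.        ]
[63, 79, 15, 5, 23] [68.87, 81.17] [740.62158598  16.18970772 119.        ]
[249, 109, 14, 14, 167] [255.6, 115.46] [ 658.60748548 -162.14789973  119.        ]
[0, 167, 24, 34, 598] [11.97, 184.01] [655.15409    138.82507634 119.        ]
[110, 200, 9, 11, 23] [115.52, 204.35] [603.61286963  -5.22797063 119.        ]
[79, 257, 10, 42, 173] [82.43, 276.97] [525.00268867  75.58502748 119.        ]
[420, 259, 10, 40, 129] [426.22, 280.12] [ 441.53131291 -329.57352454  119.        ]
[235, 327, 45, 2, 72] [255.78, 327.42] [ 429.41112579 -117.82047527  119.        ]
```

>>> arm_command:
  targets:
    - [3.4, -0.75, 0, 0, 0, 0]
    - [3.3, -0.7, 0, 0, 0, 0]
    - [0, 0, -3, 0, 0, 0]
    - [0, 0, -4, 0, 0, 0]
    - [0, 0, -4, 0, 0, 0]
    - [0, 0, 0, 0, 0, 0]
    - [0, 0, 0, 0, 0, 0]
    - [0, 0, 0, 0, 0, 0]

```text
time: 15.05
tool_pos: [660.1, -164.0, 128.9]
eef_rot: [[0.981, -0.195, 0.004], [-0.195, -0.981, -0.001], [0.005, 0.0, -1.0]]
contact_force: [0.2, -0.5, 0.3]
finger_gap: 1.004
grip_force: 0.0
```

>>> arm_command:
  targets:
    - [-0.12, 0.2, -1.2, 0, 0, 0]
    - [0, 0, -1.1, 0, 0, 0]
    - [0, 0, 0, 0, 0, 0]
    - [0, 0, 0, 0, 0, 0]
    - [0, 0, 0, 0, 0, 0]

```text
time: 15.68
tool_pos: [657.7, -162.0, 103.7]
eef_rot: [[0.981, -0.196, 0.001], [-0.196, -0.981, -0.0], [0.001, 0.0, -1.0]]
contact_force: [-0.6, -0.4, 0.2]
finger_gap: 0.998
grip_force: 0.0
```

>>> arm_command:
  targets:
    - [0.06, 0, 0.2, 0, 0, 0]
    - [0, 0, 0, 0, 0, 0]
    - [0, 0, 0, 0, 0, 0]
    - [0, 0, 0, 0, 0, 0]
    - [0, 0, 0, 0, 0, 0]
    - [0, 0, 0, 0, 0, 0]
    - [0, 0, 0, 0, 0, 0]
    - [0, 0, 0, 0, 0, 0]
  grip: 0.8
  force: 25

```text
time: 16.68
tool_pos: [658.0, -161.8, 105.4]
eef_rot: [[0.981, -0.196, 0.0], [-0.196, -0.981, 0.0], [0.0, -0.0, -1.0]]
contact_force: [0.3, -0.5, 0.3]
finger_gap: 0.188
grip_force: 0.0
```

>>> arm_command:
  targets:
    - [0, 0, 0, 0, 0, 0]
    - [0, 0, 0, 0, 0, 0]

```text
time: 16.92
tool_pos: [658.0, -161.7, 105.3]
eef_rot: [[0.981, -0.195, -0.0], [-0.195, -0.981, 0.0], [-0.0, -0.0, -1.0]]
contact_force: [0.0, -0.2, 0.2]
finger_gap: 0.145
grip_force: 25.0
```

>>> arm_command:
  targets:
    - [0, 0, 2, 0, 0, 0]
    - [0, 0, 3, 0, 0, 0]
    - [0, 0, 3.5, 0, 0, 0]
    - [0, 0, 3.5, 0, 0, 0]
    - [0, 0, 0, 0, 0, 0]
    - [0, 0, 0, 0, 0, 0]

```text
time: 17.68
tool_pos: [657.2, -161.5, 224.0]
eef_rot: [[0.981, -0.196, -0.002], [-0.196, -0.981, 0.001], [-0.002, -0.0, -1.0]]
contact_force: [-0.6, -0.0, -0.7]
finger_gap: 0.145
grip_force: 25.0
```

>>> arm_command:
  targets:
    - [-1, 2.8, 0, 0, 0, 0]
    - [-1, 2.8, 0, 0, 0, 0]
    - [-1, 2.8, 0, 0, 0, 0]
    - [-1, 2.8, 0, 0, 0, 0]
    - [-0.95, 2.8, 0, 0, 0, 0]
    - [-0.9, 2.8, 0, 0, 0, 0]
    - [0, 0, 0, 0, 0, 0]
    - [0, 0, 0, 0, 0, 0]

```text
time: 18.68
tool_pos: [599.2, 4.7, 224.3]
eef_rot: [[0.98, -0.197, -0.002], [-0.197, -0.98, -0.002], [-0.001, 0.002, -1.0]]
contact_force: [0.1, -1.3, -0.4]
finger_gap: 0.147
grip_force: 25.0
```

>>> arm_command:
  targets:
    - [0, 0, 0, 0, 0, 0]
    - [0, 0, 0, 0, 0, 0]

```text
time: 18.92
tool_pos: [599.7, 4.9, 225.2]
eef_rot: [[0.98, -0.197, -0.0], [-0.197, -0.98, -0.001], [0.0, 0.001, -1.0]]
contact_force: [-0.1, -0.8, -0.7]
finger_gap: 0.148
grip_force: 25.0
```

Run:
```python
from h import *
s=bot.state(); print(s['tool_pos'],np.arctan2(s['eef_rot'][1,0],s['eef_rot'][0,0]),s['contact_force'],s['finger_gap'],s['grip_force'])
c=snap('wrist','w9'); zt=s['tool_pos'][2]+14
print([(o,onz(c,*o[1],zt,1).round(1)) for o in orange(c) if 180<o[1][0]<330])
print('exp handle px',proj(c,[*s['tool_pos'][:2],zt],1))
t=snap('top','t9')
print([(o,onz(t,*o[1],zt).round(1)) for o in orange(t) ])
k=snap('scene','s9')
print([(o) for o in orange(k)], proj(k,s['tool_pos']+[0,0,5]), proj(k,s['tool_pos']-[0,0,98]))
```

```text
[599.66481703   4.85969115 225.15935132] -0.19875687360488545 [-0.07536378 -0.75478976 -0.74804065] 0.14756222266038987 24.999331533908844
[(([190, 2, 12, 5, 26], [195.15, 3.77]), array([727.9,   6.7, 239.2])), (([204, 8, 5, 9, 24], [205.54, 12.5]), array([721.9,   2.7, 239.2])), (([189, 10, 10, 9, 27], [192.96, 13.74]), array([722.9,   8.7, 239.2])), (([273, 11, 10, 18, 44], [279.14, 18.61]), array([711.4, -30.4, 239.2])), (([268, 15, 2, 12, 18], [268.5, 20.5]), array([711.3, -25.3, 239.2])), (([234, 174, 36, 1, 36], [251.5, 174.0]), array([640.8,  -3. , 239.2])), (([244, 186, 7, 10, 17], [245.94, 190.76]), array([633.2,   1.3, 239.2])), (([241, 222, 27, 42, 888], [254.32, 243.63]), array([605.1,   2.8, 239.2])), (([221, 261, 8, 50, 222], [223.35, 286.75]), array([582.3,  24.7, 239.2])), (([281, 263, 8, 49, 234], [285.38, 287.18]), array([575.3,  -8.7, 239.2]))]
exp handle px [252.45362047 253.53827144]
[(([255, 109, 6, 8, 19], [258.42, 111.68]), array([701.2, -52. , 239.2])), (([191, 148, 34, 77, 673], [208.46, 195.86]), array([519.5,  48.6, 239.2])), (([174, 237, 38, 66, 1272], [192.84, 268.94]), array([372.1,  75.5, 239.2])), (([166, 307, 26, 13, 189], [178.34, 313.23]), array([286.7, 100.9, 239.2])), (([115, 337, 86, 47, 2963], [161.05, 364.08]), array([192.2, 130.1, 239.2])), (([101, 377, 9, 7, 29], [105.03, 380.62]), array([161.6, 234.9, 239.2]))]
[([133, 12, 9, 8, 23], [136.87, 14.43]), ([182, 92, 12, 18, 103], [187.88, 100.42]), ([133, 97, 9, 18, 82], [137.13, 105.06]), ([294, 128, 4, 13, 25], [295.16, 132.56]), ([351, 161, 20, 14, 206], [361.11, 167.74])] [293.94489506 131.67185785] [291.06656196 168.71307523]
```

The pin is held and its handle centred between the pads. I'll correct y by +2 mm and start inserting.

>>> arm_command:
  targets:
    - [0, 0.2, 0, 0, 0, 0]
    - [0, 0, 0, 0, 0, 0]
    - [0, 0, -0.8, 0, 0, 0]
    - [0, 0, -0.8, 0, 0, 0]
    - [0, 0, -0.8, 0, 0, 0]
    - [0, 0, -0.8, 0, 0, 0]
    - [0, 0, 0, 0, 0, 0]

```text
time: 19.95
tool_pos: [599.0, 8.2, 192.3]
eef_rot: [[0.981, -0.196, -0.002], [-0.196, -0.981, -0.0], [-0.002, 0.0, -1.0]]
contact_force: [-0.3, -0.1, -0.8]
finger_gap: 0.145
grip_force: 25.0
```

>>> arm_command:
  targets:
    - [0.06, -0.1, 0, 0, 0, 0]
    - [0, 0, -0.8, 0, 0, 0]
    - [0, 0, -0.8, 0, 0, 0]
    - [0, 0, -0.8, 0, 0, 0]
    - [0, 0, -0.8, 0, 0, 0]
    - [0, 0, 0, 0, 0, 0]
    - [0, 0, 0, 0, 0, 0]

```text
time: 20.82
tool_pos: [600.3, 7.2, 161.5]
eef_rot: [[0.981, -0.195, 0.0], [-0.195, -0.981, 0.0], [0.0, -0.0, -1.0]]
contact_force: [-0.2, 0.3, -0.1]
finger_gap: 0.143
grip_force: 25.0
```

>>> arm_command:
  targets:
    - [-0.03, 0, -0.8, 0, 0, 0]
    - [0, 0, -0.8, 0, 0, 0]
    - [0, 0, -0.8, 0, 0, 0]
    - [0, 0, -0.5, 0, 0, 0]
    - [0, 0, 0, 0, 0, 0]
    - [0, 0, 0, 0, 0, 0]
    - [0, 0, 0, 0, 0, 0]

```text
time: 21.7
tool_pos: [600.1, 7.2, 132.7]
eef_rot: [[0.981, -0.196, 0.001], [-0.196, -0.981, 0.0], [0.001, -0.0, -1.0]]
contact_force: [-0.2, 0.6, -0.5]
finger_gap: 0.144
grip_force: 25.0
```

>>> arm_command:
  targets:
    - [0, 0, -0.3, 0, 0, 0]
    - [0, 0, -0.15, 0, 0, 0]
    - [0, 0, 0, 0, 0, 0]
    - [0, 0, 0, 0, 0, 0]

```text
time: 22.2
tool_pos: [599.8, 7.2, 128.2]
eef_rot: [[0.981, -0.196, 0.0], [-0.196, -0.981, 0.0], [0.0, -0.0, -1.0]]
contact_force: [-1.2, 0.3, 3.7]
finger_gap: 0.141
grip_force: 25.0
```

The collar makes contact at the expected height. Release and retreat.

>>> arm_command:
  targets:
    - [0, 0, 0, 0, 0, 0]
    - [0, 0, 0, 0, 0, 0]
    - [0, 0, 0, 0, 0, 0]
    - [0, 0, 0, 0, 0, 0]
    - [0, 0, 1, 0, 0, 0]
    - [0, 0, 3, 0, 0, 0]
    - [0, 0, 4, 0, 0, 0]
    - [0, 0, 4, 0, 0, 0]
  grip: 6.0

```text
time: 23.2
tool_pos: [599.8, 7.1, 249.8]
eef_rot: [[0.981, -0.196, 0.001], [-0.196, -0.981, -0.0], [0.001, -0.0, -1.0]]
contact_force: [0.8, -0.4, 0.3]
finger_gap: 0.643
grip_force: 0.0
```

>>> arm_command:
  targets:
    - [-3.5, 0.7, 0, 0, 0, 0]
    - [-3.3, 0.6, 0, 0, 0, 0]
    - [0, 0, 0, 0, 0, 0]
    - [0, 0, 0, 0, 0, 0]
    - [0, 0, 0, 0, 0, 0]

```text
time: 23.82
tool_pos: [532.9, 19.9, 248.0]
eef_rot: [[0.981, -0.196, 0.001], [-0.196, -0.981, -0.0], [0.001, 0.0, -1.0]]
contact_force: [-0.2, -0.8, 1.2]
finger_gap: 0.646
grip_force: 0.0
```

Run:
```python
from h import *
s=bot.state(); print(s['time'],s['tool_pos'],s['contact_force'],s['finger_gap'])
c=snap('wrist','w10',(180,60,340,260),3)
for o in orange(c):
    if 200<o[1][0]<310: print(o,onz(c,*o[1],142,1).round(1))
k=snap('scene','s10')
print([o for o in orange(k)],'exp handle mid at collar 108:',proj(k,[600.2,7,127]),proj(k,[600.2,7,142]),proj(k,[600.2,7,112]))
# red lid corners via mask
hsv=cv2.cvtColor(c['image'],cv2.COLOR_BGR2HSV); m=cv2.inRange(hsv,(0,150,40),(4,255,255))|cv2.inRange(hsv,(172,150,40),(180,255,255))
n,l,st,ce=cv2.connectedComponentsWithStats(m); print([(a.tolist(),b.round(1).tolist()) for a,b in zip(st,ce) if a[4]>300])
```

```text
23.825 [532.86435738  19.91829931 247.98919782] [-0.19764478 -0.82423294  1.17017472] 0.6462680168616054
([267, 0, 19, 2, 29], [275.14, 0.59]) [700.5 -33.  142. ]
([246, 109, 16, 15, 180], [253.44, 116.29]) [600.1   6.4 142. ]
[([183, 92, 11, 19, 95], [188.2, 100.55]), ([133, 97, 9, 15, 72], [137.24, 104.03]), ([351, 161, 20, 13, 195], [361.13, 167.47]), ([288, 162, 8, 12, 46], [291.91, 167.07])] exp handle mid at collar 108: [291.91793155 168.51245746] [292.32085713 163.43377218] [291.52283448 173.49246824]
[([0, 0, 512, 384, 188927], [255.7, 191.4]), ([225, 101, 58, 133, 6490], [253.7, 173.7]), ([177, 297, 49, 29, 845], [198.0, 308.8]), ([302, 297, 27, 22, 341], [316.7, 305.6])]
```

The pin handle is upright at (600,6), and the scene camera has it at its seated height (rows 162–173, expected 163–173). Handing in.

```bash
python3 -c "
from station import bot
print(bot.hand_in())"
```

```text
the job is handed in; nothing more can be done
None
```

I stacked green on blue and red on green, seated the locking pin through all three lugs, and handed the job in at about 24 s; my last measurements showed the pin upright at seated height, but no verdict was returned.

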